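# Register the print screen in its corner guide

### The arm

A 6-joint arm with a two-finger parallel gripper is mounted at the origin on a cart in front of the work surface, level with it; the furniture and walls round the work are solid. World frame = base frame: x ahead of the robot, y to its left, z up, the work surface at z = 0. Lengths are in m, angles in degrees, forces in N, time in s.
With the tool pointing down it reaches from about 0.35 to 0.875 m from the base axis. Payload 4.2 kg.
Tool frame: the origin (TCP) lies on the centre line of the jaws, within the pads' length; the fingertips stand tip_reach ahead of it and the grasp point (between the pads) is the TCP (tip_reach is the distance from the TCP to the fingertips, in m); z points along the fingers, y is the line along which they close (so a half turn about z gives the same grasp; the last joint's range is limited). The gripper opens to 87 mm and grips with 3 to 60 N. Pads are 19 mm wide; open, the fingers measure 117 mm over their backs; the gripper's body (75 mm by 190 mm) begins 51 mm behind the grasp point.
Start: joints at [-58.407, 22.042, 0.453, 0, -68.411, -14.817], TCP at [0.18, -0.598, 0.242] pointing down, gripper open.
Joint ranges: [-179.83, 179.83], [-69.29, 118.12], [-61.27, 80.66], [-181.25, 117.63], [-171.15, -9.14], [-177.46, 177.46]. Speed limits (degrees/s): [159.86, 159.86, 180, 180, 180, 180].

### API

Orientations are given as a 3x3 rotation matrix whose columns are the frame's x, y, z axes.
In Python, from station import sense, capture, finish_job, tip_reach gives the robot as it stands.
- The arm moves only by the tool arm_command, never from a script. Its argument "deltas" is a list of rows, each a list of 7 numbers: the turn, a rotation vector about the tool's x, y, z in rad, then the shift along the tool's x, y, z in cm, then the closure, from -1 (fully open) to 1 (shut), so that 0 is half open. In form: [[rx, ry, rz, dx, dy, dz, hand], ...]. A call has 1 to 8 rows; each row is the pose to reach, as a shift and turn from the pose commanded when the call began, along the tool's axes at that moment; what a row does not reach only later rows make up. A row lasts 1/12 s, in which the tool goes at most 41.7 mm and 7.16 degrees, less where a joint would pass 70% of its speed; a pose out of reach is approached as far as the arm can. A call with a gripper value outside its range is refused whole. The fingers move at their own pace and stop on an object; the grip force is fixed at half the most. Time passes only in rows, so rows that repeat a pose let the fingers close. It gives the time, the measured TCP pose, the force, the opening and the grip force at its end, in the units of the state.
- sense(): the state, without advancing time (a new reading comes with each control period).
- capture(name): name is "scene" or "top"; returns a dict with "pixels" (384x512x3 uint8, blue, green, red), "fovy" (degrees; the focal length in pixels is half the picture's height over the tangent of half this angle, whatever the lens; pixels are square), "cx", "cy" (the principal point, pixels), "k1" (the pictures are not rectified: a ray, as slopes to the right and down, at radius r is drawn at 1 + k1 r^2 times it, then the intrinsics apply), "rvec" (rotation vector, rad) and "tvec" (3), from world to camera coordinates, as OpenCV has them. Camera axes: x right, y down, z forward; pixel columns grow to the right and rows downward; lengths in m; the calibration is good to about 2 mm. A picture is of the moment at which its call begins. There is no depth.
- finish_job(): hands the job in; it is judged then, once.
The state is a dict: "time_s": time; "joints": joint angles; "joint_velocities": joint speeds; "effort": joint torques, N m; "tcp_pos": TCP position; "ee_rot": TCP orientation; "wrist_force": force on the tool from outside, world axes, zero at the start; "moment": the same for the moment, N m; "gripper_width": opening from 0.0 (shut) to 1.0 (fully open); "gripper_force": force on a finger pad.
Only numpy, scipy, OpenCV 4.12 (cv2) and the standard library are available. Lean on these libraries where they do the work, as an engineer would, in place of code of your own. Each camera call takes 0.05 s, during which the arm holds its last target. There are 200 camera calls.

### The job

Register the wooden print screen for printing: push it along the bench with the fingers until a long side sits flush against the rear bar of the aluminium corner guide and its left end sits flush against the side bar. Push only on the frame's outer sides: do not grip or lift it, and do not reach over it low down or into it, because the mesh is delicate. Leave the jars, bottles, vials and other things round it where they stand.

Things in the scene. Friction and masses are not known exactly. Their poses are not given: they have to be found in the camera images.
- corner_guide: fixed L of two aluminium bars, 24 mm wide, 16 mm high (screws on top to 23 mm). Origin: the L's inner corner at bench height. Its x points away from the robot and y to the robot's left, turned up to 0.12 rad. Rear bar's stop face: plane x = 0, y from 0 to -260 mm. Side bar's stop face: plane y = 0, x from 0 to -150 mm. The print frame belongs inside, at negative x and y.
- print_frame: rectangular wooden frame with mesh at its underside: 219 mm along its x, 165 along y, 30 high, bars 26 wide; 0.2 to 0.45 kg, slides with a few N, squaring it on a bar takes up to 20 N. Origin: centre of underside. Starts inside the L, clear of both bars, turned up to 0.2 rad. Home: x along the guide's y, centre 83 mm in front of the rear bar's face, 110 mm right of the side bar's face.
- ink_teal: bystander, loose: squat screw-lid ink pot, 56 mm across, 51 mm tall, standing to the right of the work. Origin: centre of its underside
- vial_violet: bystander, loose: small capped glass vial, 29 mm across, 57 mm tall, standing to the right of the work. Origin: centre of its underside
- dropper_bottle: bystander, loose: small bottle, 35 mm across, 76 mm tall, standing to the left of the work. Origin: centre of its underside
- mortar: bystander, loose: eight-sided stone mortar, 81 mm across, 30 mm tall, standing at the right front. Origin: centre of its underside
- vial_stray: bystander, loose: small capped glass vial, 26 mm across, 56 mm tall, standing to the left of the work. Origin: centre of its underside
- resin_jar: bystander, loose: large screw-lid jar, 94 mm across, 102 mm tall, standing at the left front of the work. Origin: centre of its underside

How it is judged:
By the outcome, as a careful person would: the job done as asked, in the order asked, and still so for the second after the job is handed in, with the robot touching nothing.
It also fails if it takes over 72 s, if anything falls off the work surface, if the arm or the gripper's body presses on something with over 40 N, if the wrist force passes 120 N, or if a joint passes its speed limit or range.

## Working session

There is one attempt and no reset: what is moved stays moved. The work goes in short steps, Python scripts to look and compute and a tool call to move; the robot and the scene stay as the last step left them, time stands still between calls to the robot, and variables do not carry over. Pictures are saved under pics/ and viewed, at most 10 in all, crops included, and the job is handed in when it is done.

Besides the shell and the picture viewer there is one more tool, called as a command line: name --pt "numbers of a row" for each row, then --argument value for the rest. arm_command: Moves the arm, as the interface text tells. Its arguments: {"type":"object","properties":{"deltas":{"type":"array"}},"required":["deltas"]}

```bash
mkdir -p pics; cat > h.py <<'E'
import numpy as np, cv2
from station import sense, capture, finish_job, tip_reach
def K(c):
    f=c["pixels"].shape[0]/2/np.tan(np.radians(c["fovy"]/2)); return np.array([[f,0,c["cx"]],[0,f,c["cy"]],[0,0,1]]),np.array([c["k1"],0,0,0.])
def world(c,uv,z):
    k,d=K(c); p=cv2.undistortPoints(np.array(uv,float).reshape(-1,1,2),k,d).reshape(-1,2)
    R=cv2.Rodrigues(np.array(c["rvec"],float))[0]; t=np.array(c["tvec"],float).ravel(); o=-R.T@t
    r=np.c_[p,np.ones(len(p))]@R; return o+r*((z-o[2])/r[:,2])[:,None]
def pix(c,P):
    k,d=K(c); return cv2.projectPoints(np.array(P,float).reshape(-1,3),np.array(c["rvec"],float),np.array(c["tvec"],float),k,d)[0].reshape(-1,2)
E
python3 - <<'E'
from h import *
import pickle
s=sense(); print(s, tip_reach if not callable(tip_reach) else tip_reach())
for n in("scene","top"):
    c=capture(n); pickle.dump(c,open(n+".pkl","wb")); print(n,c["fovy"],c["k1"],c["cx"],c["cy"])
    cv2.imwrite(f"pics/{n}0.png",cv2.resize(c["pixels"],(800,600),interpolation=cv2.INTER_CUBIC))
E
```

```text
{'time_s': 0.0, 'joints': array([-5.84086830e+01,  2.20896593e+01,  3.78491511e-01, -3.05861271e-02,
       -6.84109969e+01, -1.48170685e+01]), 'joint_velocities': array([ 0.01946995,  0.02730348, -0.05501954, -0.10282439,  0.12036569,
       -0.09796832]), 'effort': array([ 7.90532431e-04, -3.90669429e+01,  1.87410772e+01,  4.21984702e+00,
        1.09538631e-02, -2.04170774e-04]), 'tcp_pos': array([ 0.18023844, -0.59784567,  0.24045824]), 'ee_rot': array([[-9.57506104e-01, -2.88412168e-01, -6.94109657e-04],
       [-2.88412996e-01,  9.57503856e-01,  2.07618941e-03],
       [ 6.58143834e-05,  2.18815428e-03, -9.99997604e-01]]), 'wrist_force': array([-0.14068091, -0.66367472,  0.54913133]), 'moment': array([-0.03126786, -0.00906613,  0.08641251]), 'gripper_force': 0.0, 'gripper_width': 1.000703336452066} 0.019
scene 47.52445479061745 -0.08190880453314185 256.7600526088159 191.89346883807886
top 56.690415384107865 -0.014493553674654604 252.4188958759017 185.20467699372
```

View pics/top0.png

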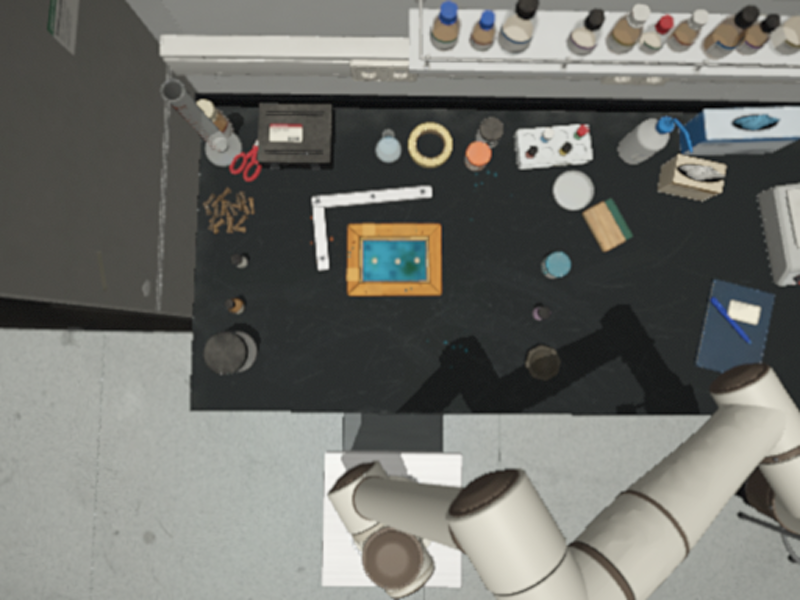

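View pics/scene0.png

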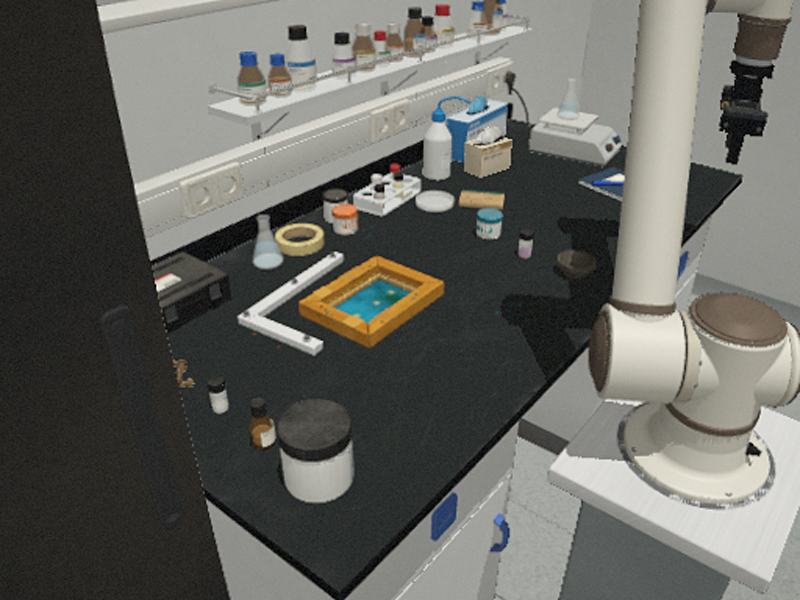

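The top view shows the frame (800-px picture) at about (347–441, 224–295), and the guide's inner corner near (326, 207). The right front is clear, apart from the vial at (541, 313) and the mortar at (543, 362). I'll enlarge the work area.

```bash
python3 - <<'E'
from h import *
import pickle
c=pickle.load(open("top.pkl","rb")); im=c["pixels"][112:197,190:300]
cv2.imwrite("pics/crop0.png",cv2.resize(im,None,fx=7,fy=7,interpolation=cv2.INTER_CUBIC))
E
```

```text
(no output)
```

View pics/crop0.png

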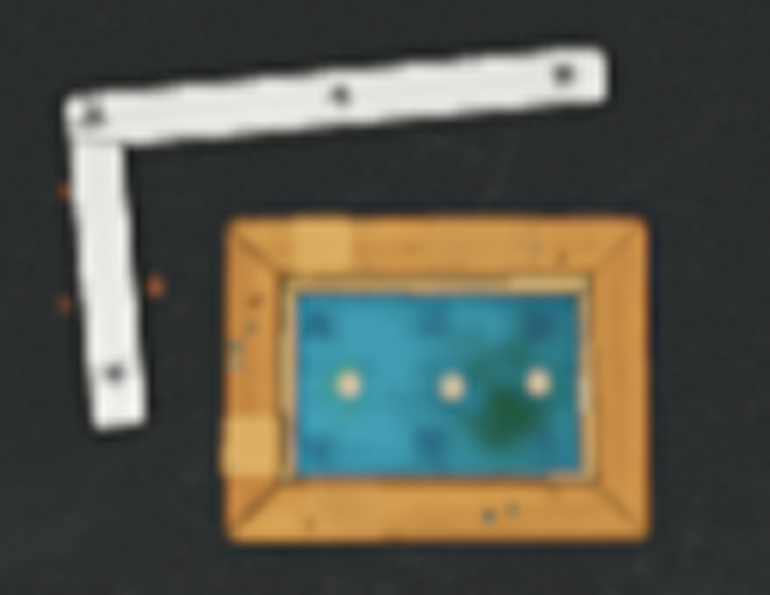

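Enlarged, the crop shows the frame's top corners at about (225,215), (649,216), (651,543) and (228,543). The rear bar's stop edge runs (128,147)–(605,104) and the side bar's (122,145)–(145,423).

```bash
python3 - <<'E'
from h import *
import pickle
np.set_printoptions(precision=4,suppress=True)
c=pickle.load(open("top.pkl","rb"))
W=lambda p,z: world(c,[(190+(x+.5)/7-.5,112+(y+.5)/7-.5) for x,y in p],z)[:,:2]
F=W([(225,215),(649,216),(651,543),(228,543)],.03); print("frame",F,F.mean(0))
for i in range(4): d=F[(i+1)%4]-F[i]; print(np.linalg.norm(d),np.degrees(np.arctan2(d[1],d[0])))
r=W([(128,147),(605,104)],.016); s=W([(122,145),(145,423)],.016)
dr=r[0]-r[1]; ds=s[0]-s[1]; print("rear",r,np.degrees(np.arctan2(-dr[0],dr[1])),np.linalg.norm(dr)); print("side",s,np.degrees(np.arctan2(ds[1],ds[0])),np.linalg.norm(ds))
A=np.c_[dr,-ds]; print("corner",r[0]+dr*np.linalg.solve(A,s[0]-r[0])[0])
W8=lambda p,z: world(c,[((x+.5)/1.5625-.5,(y+.5)/1.5625-.5) for x,y in p],z)[:,:2]
print("tops teal,violet,mortar,drop,stray,resin")
for p,z in [((559,264),.051),((540,313),.057),((543,362),.03),((235,303),.076),((238,258),.056),((230,352),.102)]: print(W8([p],z))
print("cam",world(c,[(250,180)],1.0), (-cv2.Rodrigues(np.array(c["rvec"]))[0].T@np.array(c["tvec"]).ravel()))
E
```

```text
frame [[ 0.6835  0.1139]
 [ 0.6856 -0.1083]
 [ 0.5136 -0.1099]
 [ 0.5112  0.1092]] [0.5985 0.0012]
0.22222398315973746 -89.46123193661057
0.17194559450882288 -179.47110802048212
0.2191123871140327 90.6336998367462
0.17233619849977305 1.5635662307966913
rear [[ 0.7224  0.1672]
 [ 0.7487 -0.086 ]] 5.927161058479482 0.25453729714774675
side [[0.7235 0.1704]
 [0.575  0.155 ]] 5.908263522972082 0.14927594526462348
corner [0.7221 0.1703]
tops teal,violet,mortar,drop,stray,resin
[[ 0.5884 -0.3777]]
[[ 0.4749 -0.3309]]
[[ 0.3633 -0.3437]]
[[0.4889 0.3562]]
[[0.5932 0.3587]]
[[0.3806 0.356 ]]
cam [[0.4466 0.0063 1.    ]] [0.4143 0.0055 1.3167]
```

```bash
cat >> h.py <<'E'
np.set_printoptions(precision=4,suppress=True)
C=np.array([.7221,.1703]); A=np.radians(5.9); G=np.array([[np.cos(A),-np.sin(A)],[np.sin(A),np.cos(A)]])
def to(gx,gy,z,yaw):  # guide-frame TCP target, yaw of tool y (deg, world) -> delta row in tool axes
    s=sense(); R=s["ee_rot"]; p=np.r_[C+G@[gx,gy],z]; a=np.radians(yaw)
    T=np.array([[-np.sin(a),np.cos(a),0],[np.cos(a),np.sin(a),0],[0,0,-1]])
    print("t",s["time_s"],"world",p,"rv",cv2.Rodrigues(R.T@T)[0].ravel(),"cm",R.T@(p-s["tcp_pos"])*100)
def here():
    s=sense(); print("t",s["time_s"],"guide",G.T@(s["tcp_pos"][:2]-C),"z",s["tcp_pos"][2],"yaw",np.degrees(np.arctan2(s["ee_rot"][1,1],s["ee_rot"][0,1])),"F(guide)",G.T@s["wrist_force"][:2],s["wrist_force"][2])
E
python3 -c "
from h import *
here(); to(-.139,-.315,.15,185.9)"
```

```text
t 0.1 guide [-0.6179 -0.7085] z 0.24056748489866953 yaw 106.7640473494051 F(guide) [-0.5219 -0.8063] 0.1789840316330418
t 0.1 world [ 0.6162 -0.1573  0.15  ] rv [ 0.0017  0.0013 -1.3812] cm [-54.4515  29.5963   9.1098]
```

arm_command --pt "0 0 -0.08 -3 1.6 0 -1" --pt "0 0 -0.17 -6 3.3 0 -1" --pt "0 0 -0.26 -9 4.9 0 -1" --pt "0 0 -0.35 -12 6.5 0 -1" --pt "0 0 -0.43 -15 8.1 0 -1" --pt "0 0 -0.52 -18 9.8 1 -1" --pt "0 0 -0.6 -21 11.4 2 -1" --pt "0 0 -0.69 -24 13 3 -1"

```text
time_s: 0.77
tcp_pos: [0.3734, -0.4031, 0.2111]
ee_rot: [[-0.551, -0.834, 0.0], [-0.834, 0.551, 0.0], [-0.0, 0.0, -1.0]]
wrist_force: [0.0, -0.2, 0.0]
gripper_width: 1.001
gripper_force: 0.0
```

```bash
python3 -c "
from h import *
here(); to(-.139,-.315,.15,185.9)"
```

```text
t 0.7667 guide [-0.4058 -0.5345] z 0.21106632913005824 yaw 146.53649839571 F(guide) [-0.0086 -0.1912] 0.027511529796003714
t 0.7667 world [ 0.6162 -0.1573  0.15  ] rv [ 0.      0.0003 -0.687 ] cm [-33.8902  -6.7023   6.1146]
```

arm_command --pt "0 0 -0.08 -3.5 -0.7 0.5 -1" --pt "0 0 -0.17 -7 -1.4 1 -1" --pt "0 0 -0.26 -10.5 -2.1 2 -1" --pt "0 0 -0.35 -14 -2.8 3 -1" --pt "0 0 -0.43 -17.5 -3.5 4 -1" --pt "0 0 -0.52 -21 -4.2 5 -1" --pt "0 0 -0.6 -24.5 -4.9 6 -1" --pt "0 0 -0.687 -28 -5.6 6.1 -1"

```text
time_s: 1.43
tcp_pos: [0.5741, -0.2009, 0.1479]
ee_rot: [[0.103, -0.995, -0.005], [-0.995, -0.103, 0.001], [-0.002, 0.005, -1.0]]
wrist_force: [0.3, -1.1, 0.1]
gripper_width: 0.999
gripper_force: 0.0
```

```bash
python3 -c "
from h import *
here(); to(-.139,-.315,.035,185.9)"
```

```text
t 1.4333 guide [-0.1854 -0.354 ] z 0.1479198043823848 yaw -174.11583842884343 F(guide) [ 0.1883 -1.079 ] 0.08384206074130524
t 1.4333 world [ 0.6162 -0.1573  0.035 ] rv [ 0.0047  0.0017 -0.0003] cm [-3.88   -4.6919 11.2767]
```

arm_command --pt "0 0 0 -2 -2.4 0 -1" --pt "0 0 0 -3.9 -4.7 0 -1" --pt "0 0 0 -3.9 -4.7 2 -1" --pt "0 0 0 -3.9 -4.7 5 -1" --pt "0 0 0 -3.9 -4.7 8 -1" --pt "0 0 0 -3.9 -4.7 10 -1" --pt "0 0 0 -3.9 -4.7 11.2 -1" --pt "0 0 0 -3.9 -4.7 11.3 -1"

```text
time_s: 2.1
tcp_pos: [0.6154, -0.1591, 0.0342]
ee_rot: [[0.098, -0.995, -0.006], [-0.995, -0.098, 0.0], [-0.001, 0.006, -1.0]]
wrist_force: [-0.0, 0.7, -0.4]
gripper_width: 1.002
gripper_force: 0.0
```

```bash
python3 - <<'E'
from h import *
here(); to(-.139,-.315,.033,185.9)
c=capture("scene"); cv2.imwrite("pics/s1.png",cv2.resize(c["pixels"][110:290,130:370],(800,600),interpolation=cv2.INTER_CUBIC))
E
```

```text
t 2.1 guide [-0.14   -0.3167] z 0.03424260134123703 yaw -174.35390700480343 F(guide) [0.0315 0.7391] -0.40365478855533116
t 2.1 world [ 0.6162 -0.1573  0.033 ] rv [ 0.0063  0.0011 -0.0044] cm [-0.1724 -0.0967  0.1238]
```

View pics/s1.png

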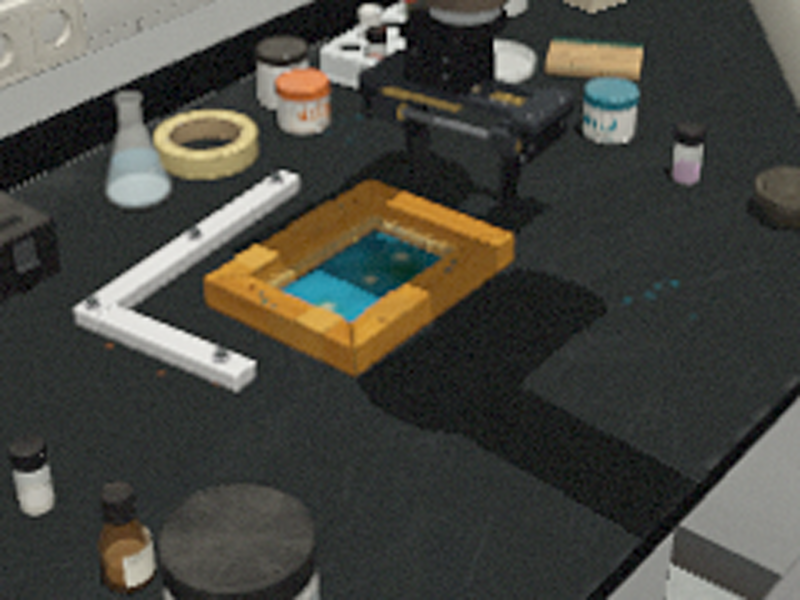

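The picture shows both fingers standing clear of the frame's right end, with the pot and vial well away. I'll push now.

arm_command --pt "0.006 0 -0.004 -0.6 0 0.1 -1" --pt "0.006 0 -0.004 -1.2 0 0.1 -1" --pt "0.006 0 -0.004 -1.8 0 0.1 -1" --pt "0.006 0 -0.004 -2.4 0 0.1 -1" --pt "0.006 0 -0.004 -3 0 0.1 -1" --pt "0.006 0 -0.004 -3.6 0 0.1 -1" --pt "0.006 0 -0.004 -4.2 0 0.1 -1" --pt "0.006 0 -0.004 -4.8 0 0.1 -1"

```text
time_s: 2.82
tcp_pos: [0.6134, -0.1111, 0.0371]
ee_rot: [[0.103, -0.995, 0.008], [-0.995, -0.103, 0.0], [0.001, -0.008, -1.0]]
wrist_force: [0.5, -2.3, 1.2]
gripper_width: 0.998
gripper_force: 1.2
```

```bash
python3 -c "
from h import *
here(); to(-.139,-.235,.033,185.9)"
```

```text
t 2.8167 guide [-0.1371 -0.2688] z 0.037084584063250346 yaw -174.09312691054646 F(guide) [ 0.2277 -2.375 ] 1.2424501485319341
t 2.8167 world [ 0.608  -0.0777  0.033 ] rv [-0.0076 -0.0006  0.0001] cm [-3.377   0.1947  0.4049]
```

arm_command --pt "-0.004 0 0 -0.4 0 0.1 -1" --pt "-0.004 0 0 -0.8 0 0.2 -1" --pt "-0.004 0 0 -1.2 0 0.2 -1" --pt "-0.004 0 0 -1.6 0 0.2 -1" --pt "-0.004 0 0 -2.0 0 0.2 -1" --pt "-0.004 0 0 -2.5 0 0.2 -1" --pt "-0.004 0 0 -3.0 0 0.2 -1" --pt "-0.004 0 0 -3.3 0 0.2 -1"

```text
time_s: 3.48
tcp_pos: [0.6089, -0.0783, 0.0346]
ee_rot: [[0.104, -0.995, 0.001], [-0.995, -0.104, -0.0], [0.0, -0.001, -1.0]]
wrist_force: [0.1, -3.6, 3.7]
gripper_width: 1.004
gripper_force: 2.1
```

```bash
python3 - <<'E'
from h import *
here(); c=capture("top"); cv2.imwrite("pics/t2.png",cv2.resize(c["pixels"][112:197,190:300],None,fx=7,fy=7,interpolation=cv2.INTER_CUBIC))
E
```

```text
t 3.4833 guide [-0.1382 -0.2357] z 0.034575370094548134 yaw -174.0539476241552 F(guide) [-0.2343 -3.6211] 3.726962292754929
```

View pics/t2.png

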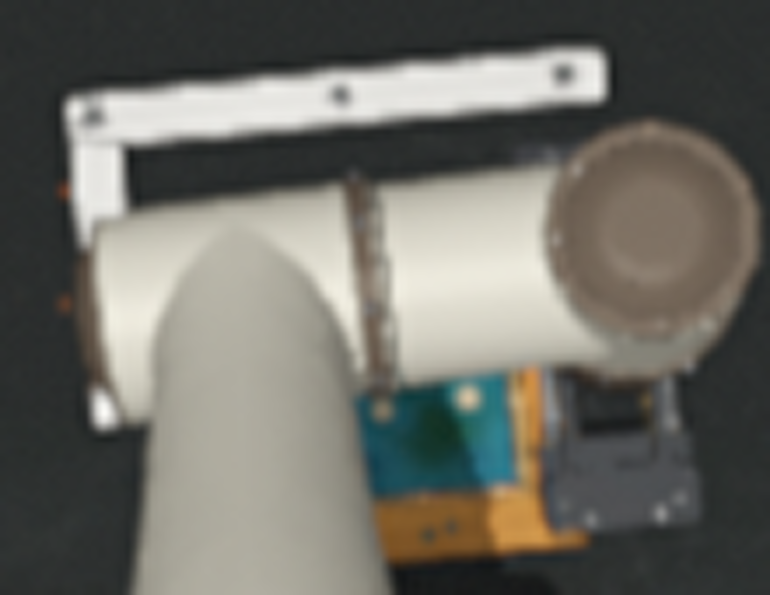

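The frame has turned parallel to the guide: its front edge runs parallel to the rear bar, with the fingers at its right end. Next I back off, rise and go round to the front.

arm_command --pt "0 0 0 1.5 0 0 -1" --pt "0 0 0 3 0 0 -1" --pt "0 0 0 4 0 -1 -1" --pt "0 0 0 4 0 -4 -1" --pt "0 0 0 4 0 -8 -1" --pt "0 0 0 4 2 -12 -1" --pt "0 0 0.08 4 5 -12.5 -1" --pt "0 0 0.17 4 8 -12.5 -1"

```text
time_s: 4.2
tcp_pos: [0.5347, -0.1263, 0.163]
ee_rot: [[-0.07, -0.997, 0.009], [-0.998, 0.07, 0.001], [-0.002, -0.009, -1.0]]
wrist_force: [-0.3, -0.8, -1.0]
gripper_width: 0.998
gripper_force: 0.0
```

```bash
python3 -c "
from h import *
here(); to(-.27,-.117,.15,95.9)"
```

```text
t 4.2 guide [-0.2169 -0.2757] z 0.1630340252115967 yaw 175.9608966840348 F(guide) [-0.3522 -0.8077] -1.0259255230772089
t 4.2 world [0.4656 0.0262 0.15  ] rv [-0.0063  0.0076  1.3973] cm [-14.7152   7.9792   1.2566]
```

arm_command --pt "0 0 0.11 0 2.5 0 -1" --pt "0 0 0.22 -0.5 5 0 -1" --pt "0 0 0.33 -2 7 0 -1" --pt "0 0 0.44 -4 8 0 -1" --pt "0 0 0.55 -7 8 0 -1" --pt "0 0 0.66 -10 8 0 -1" --pt "0 0 0.77 -13 8 0 -1" --pt "0 0 0.88 -14.7 8 0 -1"

```text
time_s: 4.87
tcp_pos: [0.4632, 0.0278, 0.1597]
ee_rot: [[-0.814, -0.581, 0.002], [-0.581, 0.814, 0.001], [-0.002, -0.0, -1.0]]
wrist_force: [1.6, 0.6, -0.5]
gripper_width: 1.002
gripper_force: 0.0
```

```bash
python3 -c "
from h import *
here(); to(-.27,-.117,.033,95.9)"
```

```text
t 4.8667 guide [-0.2722 -0.1152] z 0.15969559606361902 yaw 125.51645073844799 F(guide) [1.6277 0.4752] -0.4519185739115834
t 4.8667 world [0.4656 0.0262 0.033 ] rv [0.0005 0.0023 0.5169] cm [-0.0697 -0.2678 12.6698]
```

arm_command --pt "0 0 0.11 0 -0.1 0 -1" --pt "0 0 0.22 0 -0.2 0 -1" --pt "0 0 0.33 0 -0.2 2 -1" --pt "0 0 0.44 0 -0.2 5 -1" --pt "0 0 0.517 0 -0.2 8 -1" --pt "0 0 0.517 0 -0.2 11 -1" --pt "0 0 0.517 0 -0.2 12.4 -1" --pt "0 0 0.517 0 -0.2 12.7 -1"

```text
time_s: 5.53
tcp_pos: [0.4626, 0.0232, 0.0297]
ee_rot: [[-0.994, -0.106, -0.005], [-0.106, 0.994, -0.002], [0.005, -0.001, -1.0]]
wrist_force: [0.1, -0.9, 0.1]
gripper_width: 1.005
gripper_force: 0.0
```

```bash
python3 -c "
from h import *
here(); to(-.175,-.117,.033,95.9)"
```

```text
t 5.5333 guide [-0.2732 -0.1197] z 0.029740588817803004 yaw 96.0679906205842 F(guide) [ 0.0078 -0.8609] 0.13399069160571445
t 5.5333 world [0.5601 0.0359 0.033 ] rv [-0.0012 -0.005   0.0029] cm [-9.8231  0.2405 -0.375 ]
```

arm_command --pt "0 0 0 -0.7 0.2 -0.2 -1" --pt "0 0 0 -1.4 0.2 -0.3 -1" --pt "0 0 0 -2.1 0.2 -0.3 -1" --pt "0 0 0 -2.8 0.2 -0.3 -1" --pt "0 0 0 -3.4 0.2 -0.3 -1" --pt "0 0 0 -4 0.2 -0.3 -1" --pt "0 0 0 -4.5 0.2 -0.3 -1" --pt "0 0 0 -5 0.2 -0.3 -1"

```text
time_s: 6.2
tcp_pos: [0.5142, 0.0307, 0.0354]
ee_rot: [[-0.994, -0.106, 0.0], [-0.106, 0.994, -0.0], [-0.0, -0.0, -1.0]]
wrist_force: [-3.8, -0.4, 3.3]
gripper_width: 0.999
gripper_force: 2.1
```

arm_command --pt "0 0 0 -0.5 0 0 -1" --pt "0 0 0 -1 0 0 -1" --pt "0 0 0 -1.5 0 0 -1" --pt "0 0 0 -2 0 0 -1" --pt "0 0 0 -2.5 0 0 -1" --pt "0 0 0 -3 0 0 -1" --pt "0 0 0 -3.5 0 0 -1" --pt "0 0 0 -3.9 0 0 -1"

```text
time_s: 6.87
tcp_pos: [0.5545, 0.0354, 0.0354]
ee_rot: [[-0.994, -0.107, 0.003], [-0.107, 0.994, 0.001], [-0.003, 0.0, -1.0]]
wrist_force: [-2.0, 0.2, -0.2]
gripper_width: 1.004
gripper_force: 1.0
```

```bash
python3 -c "
from h import *
here(); to(-.175,-.117,.033,95.9)"
```

```text
t 6.8667 guide [-0.1806 -0.1169] z 0.03536558517086545 yaw 96.12650690179187 F(guide) [-1.9714  0.4152] -0.16093170473665436
t 6.8667 world [0.5601 0.0359 0.033 ] rv [0.0002 0.0032 0.004 ] cm [-0.561  -0.0114  0.2383]
```

Now I advance slowly until the rear bar resists.

arm_command --pt "0 0 0.003 -0.1 0 0.1 -1" --pt "0 0 0.003 -0.2 0 0.1 -1" --pt "0 0 0.003 -0.3 0 0.1 -1" --pt "0 0 0.003 -0.4 0 0.1 -1" --pt "0 0 0.003 -0.5 0 0.1 -1" --pt "0 0 0.003 -0.5 0 0.1 -1"

```text
time_s: 7.37
tcp_pos: [0.5588, 0.0358, 0.0344]
ee_rot: [[-0.995, -0.103, 0.003], [-0.103, 0.995, 0.0], [-0.003, 0.0, -1.0]]
wrist_force: [-0.8, -0.6, -0.9]
gripper_width: 0.998
gripper_force: 0.6
```

arm_command --pt "0 0 0 -0.1 0 0 -1" --pt "0 0 0 -0.2 0 0 -1" --pt "0 0 0 -0.2 0 0 -1"

```text
time_s: 7.62
tcp_pos: [0.5608, 0.036, 0.0344]
ee_rot: [[-0.995, -0.104, 0.003], [-0.104, 0.995, 0.0], [-0.003, 0.0, -1.0]]
wrist_force: [-0.5, -1.8, -1.3]
gripper_width: 1.003
gripper_force: 0.5
```

```bash
python3 -c "
from h import *
here()"
```

```text
t 7.6167 guide [-0.1743 -0.117 ] z 0.034441712818066086 yaw 95.94287744987216 F(guide) [-0.6931 -1.7122] -1.2916502270947146
```

arm_command --pt "0 0 0 -0.1 0 0 -1" --pt "0 0 0 -0.2 0 0 -1" --pt "0 0 0 -0.3 0 0 -1"

```text
time_s: 7.87
tcp_pos: [0.5635, 0.0363, 0.0345]
ee_rot: [[-0.995, -0.104, 0.002], [-0.104, 0.995, 0.0], [-0.002, 0.0, -1.0]]
wrist_force: [-0.7, -0.3, -0.7]
gripper_width: 1.002
gripper_force: 0.7
```

arm_command --pt "0 0 0 -0.1 0 0 -1" --pt "0 0 0 -0.2 0 0 -1" --pt "0 0 0 -0.2 0 0 -1"

```text
time_s: 8.12
tcp_pos: [0.5649, 0.0363, 0.0345]
ee_rot: [[-0.995, -0.104, 0.001], [-0.104, 0.995, -0.0], [-0.001, -0.0, -1.0]]
wrist_force: [-3.5, -0.4, 1.5]
gripper_width: 0.997
gripper_force: 1.7
```

arm_command --pt "0 0 0 -0.1 0 0 -1" --pt "0 0 0 -0.2 0 0 -1" --pt "0 0 0 -0.2 0 0 -1"

```text
time_s: 8.37
tcp_pos: [0.5651, 0.0362, 0.0344]
ee_rot: [[-0.995, -0.104, -0.003], [-0.104, 0.995, -0.001], [0.003, -0.001, -1.0]]
wrist_force: [-7.6, 0.0, 5.7]
gripper_width: 0.999
gripper_force: 3.7
```

arm_command --pt "0 0 0 -0.1 0 0 -1" --pt "0 0 0 -0.2 0 0 -1" --pt "0 0 0 -0.2 0 0 -1"

```text
time_s: 8.62
tcp_pos: [0.5652, 0.0361, 0.0344]
ee_rot: [[-0.995, -0.104, -0.007], [-0.104, 0.995, -0.002], [0.007, -0.001, -1.0]]
wrist_force: [-10.4, 1.6, 8.0]
gripper_width: 1.0
gripper_force: 5.6
```

The frame is against the rear bar, so I press harder to square it.

arm_command --pt "0 0 0 -0.2 0 0 -1" --pt "0 0 0 -0.4 0 0 -1" --pt "0 0 0 -0.5 0 0 -1" --pt "0 0 0 -0.5 0 0 -1"

```text
time_s: 8.95
tcp_pos: [0.5657, 0.0357, 0.0341]
ee_rot: [[-0.994, -0.104, -0.017], [-0.104, 0.995, -0.004], [0.017, -0.002, -1.0]]
wrist_force: [-19.5, 2.3, 16.8]
gripper_width: 0.997
gripper_force: 10.2
```

```bash
python3 -c "
from h import *
here()"
```

```text
t 8.95 guide [-0.1694 -0.1178] z 0.034101883762361514 yaw 95.97898306079863 F(guide) [-19.1165   4.2416] 16.78545215076284
```

arm_command --pt "0 0 0 1 0 0 -1" --pt "0 0 0 2.5 0 0 -1" --pt "0 0 0 4.5 0 0 -1" --pt "0 0 0 5.5 0 -2 -1" --pt "0 0 0 5.5 0 -6 -1" --pt "0 0 0 5.5 0 -10 -1" --pt "0 0 0 5.5 -2 -12 -1" --pt "0 0 -0.1 5.5 -5 -12 -1"

```text
time_s: 9.62
tcp_pos: [0.5298, -0.0163, 0.1613]
ee_rot: [[-0.978, -0.209, 0.019], [-0.209, 0.978, 0.003], [-0.019, -0.001, -1.0]]
wrist_force: [1.4, 0.7, 0.3]
gripper_width: 0.999
gripper_force: 0.0
```

```bash
python3 - <<'E'
from h import *
here(); to(-.083,-.265,.15,185.9)
c=capture("top"); cv2.imwrite("pics/t3.png",cv2.resize(c["pixels"][112:197,190:300],None,fx=7,fy=7,interpolation=cv2.INTER_CUBIC))
E
```

```text
t 9.6167 guide [-0.2105 -0.1658] z 0.16131928713699042 yaw 102.06804644176074 F(guide) [1.4299 0.5184] 0.29212369363016677
t 9.6167 world [ 0.6668 -0.1018  0.15  ] rv [-0.0148  0.0146 -1.4631] cm [-11.5858 -11.2273   1.3647]
```

View pics/t3.png

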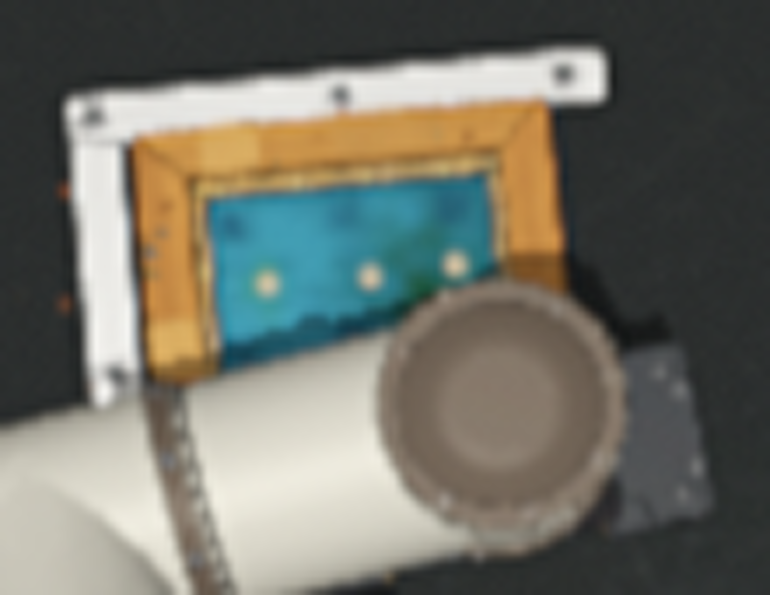

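The picture shows the rear side flush along the rear bar, and a uniform gap of about 5 mm at the left end, around x = 132 in the crop. Now to the right end.

arm_command --pt "0 0 -0.11 0 -3.5 0 -1" --pt "0 0 -0.22 0 -7 0 -1" --pt "0 0 -0.33 -1 -10 0 -1" --pt "0 0 -0.44 -3 -12 0 -1" --pt "0 0 -0.55 -6 -12 0 -1" --pt "0 0 -0.66 -9 -12 0 -1" --pt "0 0 -0.77 -11.5 -12 0 -1" --pt "0 0 -0.88 -11.6 -12 0 -1"

```text
time_s: 10.33
tcp_pos: [0.6677, -0.1118, 0.1542]
ee_rot: [[-0.462, -0.887, 0.008], [-0.887, 0.462, -0.001], [-0.003, -0.007, -1.0]]
wrist_force: [-0.2, 0.1, 0.0]
gripper_width: 1.002
gripper_force: 0.0
```

```bash
python3 -c "
from h import *
here(); to(-.085,-.27,.034,185.9)"
```

```text
t 10.3333 guide [-0.0831 -0.275 ] z 0.15422952537370216 yaw 152.45847324946286 F(guide) [-0.1756  0.1027] 0.02730158234877175
t 10.3333 world [ 0.6653 -0.107   0.034 ] rv [-0.0079  0.0007 -0.5837] cm [-0.2827  0.5196 12.0204]
```

arm_command --pt "0 0 -0.11 0 0.3 0 -1" --pt "0 0 -0.22 0 0.3 0 -1" --pt "0 0 -0.33 0 0.3 2 -1" --pt "0 0 -0.44 0 0.3 5 -1" --pt "0 0 -0.55 0 0.3 8 -1" --pt "-0.005 0 -0.584 0 0.3 10.5 -1" --pt "-0.005 0 -0.584 0 0.3 11.8 -1" --pt "-0.005 0 -0.584 0 0.3 12 -1"

```text
time_s: 11.0
tcp_pos: [0.6589, -0.1108, 0.0314]
ee_rot: [[0.095, -0.995, -0.007], [-0.995, -0.095, 0.001], [-0.002, 0.007, -1.0]]
wrist_force: [0.0, -1.1, -0.0]
gripper_width: 1.003
gripper_force: 0.0
```

```bash
python3 -c "
from h import *
here(); to(-.085,-.24,.034,185.9)"
```

```text
t 11.0 guide [-0.0918 -0.2731] z 0.03143407796969307 yaw -174.52866038652968 F(guide) [-0.1109 -1.1381] -0.003510027142061556
t 11.0 world [ 0.6622 -0.0772  0.034 ] rv [ 0.0069  0.0017 -0.0075] cm [-3.3158 -0.6497 -0.2556]
```

arm_command --pt "0 0 -0.002 -0.5 -0.1 -0.1 -1" --pt "0 0 -0.002 -1 -0.1 -0.1 -1" --pt "0 0 -0.002 -1.5 -0.1 -0.1 -1" --pt "0 0 -0.002 -2 -0.1 -0.1 -1" --pt "0 0 -0.002 -2.5 -0.1 -0.1 -1" --pt "0 0 -0.002 -3 -0.1 -0.1 -1" --pt "0 0 -0.002 -3.2 -0.1 -0.1 -1" --pt "0 0 -0.002 -3.3 -0.1 -0.1 -1"

```text
time_s: 11.67
tcp_pos: [0.6578, -0.0771, 0.036]
ee_rot: [[0.1, -0.995, -0.002], [-0.995, -0.1, 0.001], [-0.001, 0.002, -1.0]]
wrist_force: [-0.9, -0.4, -0.9]
gripper_width: 0.998
gripper_force: 0.0
```

```bash
python3 -c "
from h import *
here(); to(-.09,-.235,.034,185.9)"
```

```text
t 11.6667 guide [-0.0894 -0.2395] z 0.03598645803628395 yaw -174.28717117137364 F(guide) [-0.9016 -0.3134] -0.8963540115011573
t 11.6667 world [ 0.6567 -0.0727  0.034 ] rv [ 0.0023  0.0014 -0.0033] cm [-0.4468  0.0635  0.1994]
```

arm_command --pt "0.002 0 -0.003 -0.1 0 0.1 -1" --pt "0.002 0 -0.003 -0.2 0 0.1 -1" --pt "0.002 0 -0.003 -0.3 0 0.1 -1" --pt "0.002 0 -0.003 -0.4 0 0.1 -1" --pt "0.002 0 -0.003 -0.5 0 0.1 -1" --pt "0.002 0 -0.003 -0.6 0 0.1 -1"

```text
time_s: 12.17
tcp_pos: [0.6568, -0.0724, 0.0345]
ee_rot: [[0.102, -0.995, -0.002], [-0.995, -0.102, 0.001], [-0.001, 0.002, -1.0]]
wrist_force: [-0.1, -2.8, -0.0]
gripper_width: 1.003
gripper_force: 1.3
```

arm_command --pt "0 0 0 -0.1 0 0 -1" --pt "0 0 0 -0.2 0 0 -1" --pt "0 0 0 -0.3 0 0 -1"

```text
time_s: 12.42
tcp_pos: [0.6565, -0.0691, 0.0346]
ee_rot: [[0.102, -0.995, -0.002], [-0.995, -0.102, 0.001], [-0.001, 0.002, -1.0]]
wrist_force: [-0.8, -2.0, 0.5]
gripper_width: 1.003
gripper_force: 1.2
```

arm_command --pt "0 0 0 -0.1 0 0 -1" --pt "0 0 0 -0.2 0 0 -1" --pt "0 0 0 -0.3 0 0 -1"

```text
time_s: 12.67
tcp_pos: [0.6565, -0.0657, 0.0346]
ee_rot: [[0.102, -0.995, -0.001], [-0.995, -0.102, 0.001], [-0.002, 0.001, -1.0]]
wrist_force: [-0.4, -3.0, -0.2]
gripper_width: 0.996
gripper_force: 1.0
```

```bash
python3 -c "
from h import *
here()"
```

```text
t 12.6667 guide [-0.0895 -0.228 ] z 0.03460284510699784 yaw -174.15873175930346 F(guide) [-0.7184 -2.9566] -0.20740983928455536
```

arm_command --pt "0 0 0 -0.1 0 0 -1" --pt "0 0 0 -0.2 0 0 -1" --pt "0 0 0 -0.2 0 0 -1"

```text
time_s: 12.92
tcp_pos: [0.6564, -0.0642, 0.0347]
ee_rot: [[0.103, -0.995, -0.001], [-0.995, -0.103, 0.0], [-0.001, 0.001, -1.0]]
wrist_force: [-0.5, -4.5, -0.7]
gripper_width: 1.0
gripper_force: 2.3
```

arm_command --pt "0 0 0 -0.1 0 0 -1" --pt "0 0 0 -0.2 0 0 -1" --pt "0 0 0 -0.2 0 0 -1"

```text
time_s: 13.17
tcp_pos: [0.6564, -0.0639, 0.0351]
ee_rot: [[0.104, -0.995, -0.001], [-0.995, -0.104, -0.002], [0.001, 0.001, -1.0]]
wrist_force: [0.0, -10.4, -1.1]
gripper_width: 0.998
gripper_force: 5.1
```

arm_command --pt "0 0 0 -0.1 0 0 -1" --pt "0 0 0 -0.2 0 0 -1" --pt "0 0 0 -0.2 0 0 -1"

```text
time_s: 13.42
tcp_pos: [0.6564, -0.0637, 0.0354]
ee_rot: [[0.104, -0.995, -0.001], [-0.995, -0.104, -0.004], [0.004, 0.001, -1.0]]
wrist_force: [1.9, -16.0, -0.1]
gripper_width: 1.003
gripper_force: 7.9
```

Contact with the side bar. I press a little more to seat it, then back off.

arm_command --pt "0 0 0 -0.1 0 0 -1" --pt "0 0 0 -0.2 0 0 -1" --pt "0 0 0 -0.2 0 0 -1" --pt "0 0 0 -0.2 0 0 -1"

```text
time_s: 13.75
tcp_pos: [0.6564, -0.0635, 0.0357]
ee_rot: [[0.104, -0.995, -0.001], [-0.995, -0.104, -0.005], [0.005, 0.001, -1.0]]
wrist_force: [1.5, -22.7, -0.2]
gripper_width: 0.999
gripper_force: 10.8
```

arm_command --pt "0 0 0 0.7 0 0 -1" --pt "0 0 0 2 0 0 -1" --pt "0 0 0 3.5 0 0 -1" --pt "0 0 0 5 0 -2 -1" --pt "0 0 0 5 0 -6 -1" --pt "0 0 0 5 2 -10 -1" --pt "0 0 0.1 5 5 -12 -1" --pt "0 0 0.2 5 8 -12 -1"

```text
time_s: 14.42
tcp_pos: [0.5849, -0.1164, 0.161]
ee_rot: [[-0.102, -0.995, 0.012], [-0.995, 0.102, 0.001], [-0.002, -0.012, -1.0]]
wrist_force: [-0.4, 0.0, 0.8]
gripper_width: 1.001
gripper_force: 0.0
```

```bash
python3 -c "
from h import *
here(); to(-.215,-.11,.15,95.9)"
```

```text
t 14.4167 guide [-0.166  -0.2711] z 0.16097208430308083 yaw 174.15972216255344 F(guide) [-0.4168  0.069 ] 0.7906148337960361
t 14.4167 world [0.5195 0.0388 0.15  ] rv [-0.0087  0.0104  1.3659] cm [-14.7698   8.0884   1.0334]
```

arm_command --pt "0 0 0 3 2 -1 -1" --pt "0 0 0 6 4 -2 -1" --pt "0 0 0 9 6 -3 -1" --pt "0 0 0 12 8 -4 -1" --pt "0 0 0 15 9 -5 -1" --pt "0 0 0 18 10 -6 -1" --pt "0 0 0 21 11 -6 -1" --pt "0 0 0 22 11 -6 -1"

```text
time_s: 15.08
tcp_pos: [0.4491, -0.327, 0.2158]
ee_rot: [[-0.101, -0.995, 0.002], [-0.995, 0.101, 0.001], [-0.001, -0.002, -1.0]]
wrist_force: [0.8, -0.4, -0.6]
gripper_width: 1.004
gripper_force: 0.0
```

```bash
python3 - <<'E'
from h import *
here()
c=capture("top"); d=capture("scene")
a=cv2.resize(c["pixels"][112:197,190:300],None,fx=7,fy=7,interpolation=cv2.INTER_CUBIC)
h=corner=None
# predicted home outline of top face
P=[np.r_[C+G@[x,y],.03] for x,y in [(-.0005,0),(-.0005,-.219),(-.165,-.219),(-.165,0)]]
print((pix(c,P)-[190,112]+.5)*7-.5)
cv2.imwrite("pics/t4.png",a)
cv2.imwrite("pics/s4.png",cv2.resize(d["pixels"][150:240,145:265],(800,600),interpolation=cv2.INTER_CUBIC))
E
```

```text
t 15.0833 guide [-0.3226 -0.4666] z 0.21580513306253207 yaw 174.18000450154526 F(guide) [ 0.7594 -0.4547] -0.5967796140981403
[[118.9844 142.2719]
 [533.9653 105.0382]
 [564.169  413.9452]
 [144.5588 452.2596]]
```

View pics/t4.png

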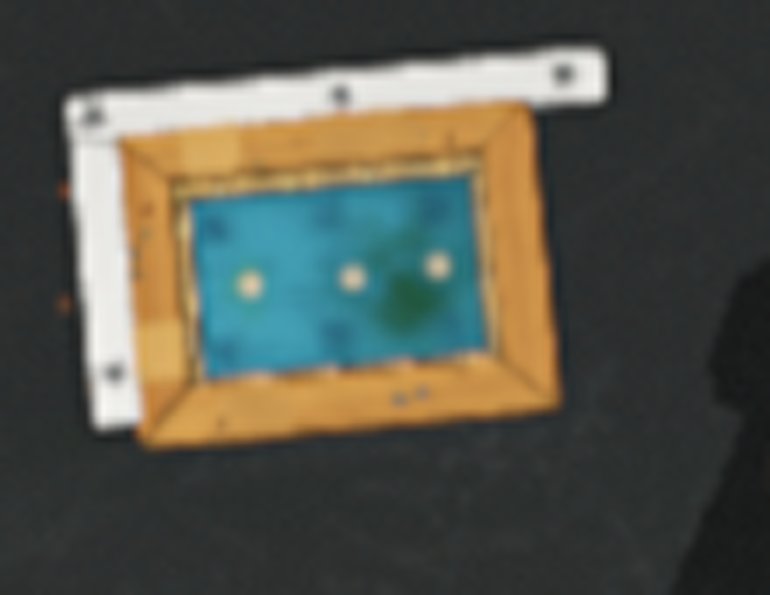

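View pics/s4.png

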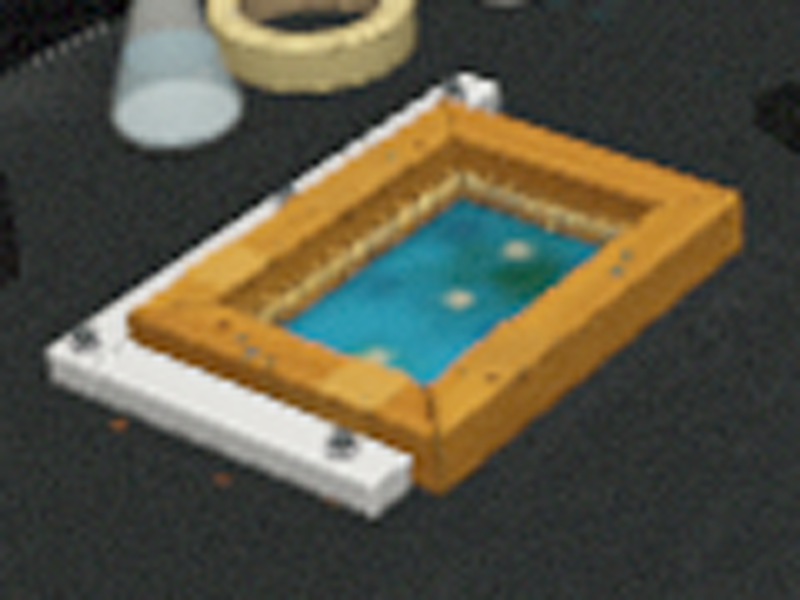

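Both views show the frame flush to the rear bar and the side bar. I'll do a last check push at the front, because the slide may have loosened the rear contact.

```bash
python3 -c "
from h import *
to(-.215,-.11,.15,95.9)"
```

```text
t 15.1833 world [0.5195 0.0388 0.15  ] rv [0.001  0.0014 1.3663] cm [-36.9574  -3.2126   6.5205]
```

arm_command --pt "0 0 0.11 -3.5 0 0 -1" --pt "0 0 0.22 -7 0 0 -1" --pt "0 0 0.33 -10.5 0 0 -1" --pt "0 0 0.44 -14 0 1 -1" --pt "0 0 0.55 -17.5 0 2 -1" --pt "0 0 0.66 -21 0 3 -1" --pt "0 0 0.77 -24.5 0 4 -1" --pt "0 0 0.88 -28 0 5 -1"

```text
time_s: 15.85
tcp_pos: [0.4777, -0.0433, 0.1648]
ee_rot: [[-0.83, -0.558, -0.0], [-0.558, 0.83, 0.002], [-0.001, 0.002, -1.0]]
wrist_force: [0.8, 0.3, 0.1]
gripper_width: 1.003
gripper_force: 0.0
```

```bash
python3 -c "
from h import *
here();to(-.215,-.11,.034,95.9)"
```

```text
t 15.85 guide [-0.265  -0.1874] z 0.16477601983503679 yaw 123.88527374181608 F(guide) [0.8024 0.1893] 0.1303203956343474
t 15.85 world [0.5195 0.0388 0.034 ] rv [0.0021 0.0005 0.4884] cm [-8.0367  4.462  13.094 ]
```

arm_command --pt "0 0 0.11 -2.5 2 0 -1" --pt "0 0 0.22 -5 4 0 -1" --pt "0 0 0.33 -6.7 5.2 1 -1" --pt "0 0 0.44 -6.7 5.2 4 -1" --pt "0 0 0.488 -6.7 5.2 7 -1" --pt "0 0 0.488 -6.7 5.2 10 -1" --pt "0 0 0.488 -6.7 5.2 12.5 -1" --pt "0 0 0.488 -6.7 5.2 13 -1"

```text
time_s: 16.52
tcp_pos: [0.501, 0.0349, 0.0313]
ee_rot: [[-0.994, -0.108, -0.009], [-0.108, 0.994, -0.001], [0.009, 0.0, -1.0]]
wrist_force: [0.2, 0.2, -0.5]
gripper_width: 0.999
gripper_force: 0.0
```

```bash
python3 -c "
from h import *
here();to(-.177,-.11,.034,95.9)"
```

```text
t 16.5167 guide [-0.2338 -0.112 ] z 0.03126165526135093 yaw 96.18215817897692 F(guide) [0.2278 0.1921] -0.4520762858250719
t 16.5167 world [0.5573 0.0427 0.034 ] rv [ 0.0001 -0.0089  0.0049] cm [-5.6811  0.169  -0.3241]
```

arm_command --pt "0 0 0.003 -0.8 0.2 -0.2 -1" --pt "0 0 0.003 -1.6 0.2 -0.2 -1" --pt "0 0 0.003 -2.4 0.2 -0.2 -1" --pt "0 0 0.003 -3.2 0.2 -0.2 -1" --pt "0 0 0.003 -4 0.2 -0.2 -1" --pt "0 0 0.003 -4.8 0.2 -0.2 -1" --pt "0 0 0.003 -5.4 0.2 -0.2 -1" --pt "0 0 0.003 -5.7 0.2 -0.2 -1"

```text
time_s: 17.18
tcp_pos: [0.5617, 0.0427, 0.0374]
ee_rot: [[-0.995, -0.104, 0.0], [-0.104, 0.995, 0.002], [-0.0, 0.002, -1.0]]
wrist_force: [-0.3, 0.8, -0.4]
gripper_width: 0.994
gripper_force: 0.0
```

arm_command --pt "0 0 0 -0.2 0 0 -1" --pt "0 0 0 -0.4 0 0 -1" --pt "0 0 0 -0.6 0 0 -1" --pt "0 0 0 -0.7 0 0 -1"

```text
time_s: 17.52
tcp_pos: [0.5647, 0.0428, 0.0368]
ee_rot: [[-0.994, -0.105, -0.007], [-0.105, 0.995, -0.0], [0.007, 0.001, -1.0]]
wrist_force: [-7.8, 0.5, 5.5]
gripper_width: 0.994
gripper_force: 3.6
```

arm_command --pt "0 0 0 -0.1 0 0 -1" --pt "0 0 0 -0.2 0 0 -1" --pt "0 0 0 -0.3 0 0 -1"

```text
time_s: 17.77
tcp_pos: [0.5649, 0.0427, 0.0367]
ee_rot: [[-0.994, -0.105, -0.013], [-0.105, 0.994, -0.001], [0.013, 0.0, -1.0]]
wrist_force: [-13.0, 1.5, 11.9]
gripper_width: 0.999
gripper_force: 6.5
```

```bash
python3 -c "
from h import *
here()"
```

```text
t 17.7667 guide [-0.1695 -0.1107] z 0.03672644363293059 yaw 96.02930332413894 F(guide) [-12.7938   2.8332] 11.922624501283225
```

The front side met the bar at the same position as before (guide x −0.1695 against −0.1694 m), so the rear contact had held. Backing off.

arm_command --pt "0 0 0 0.8 0 0 -1" --pt "0 0 0 2.2 0 0 -1" --pt "0 0 0 4.2 0 0 -1" --pt "0 0 0 6 0 -1 -1" --pt "0 0 0 6 0 -5 -1" --pt "0 0 0 6 0 -9 -1" --pt "0 0 0 6 0 -13 -1" --pt "0 0 0 6 -2 -15 -1"

```text
time_s: 18.43
tcp_pos: [0.5154, 0.0192, 0.1927]
ee_rot: [[-0.994, -0.108, 0.01], [-0.108, 0.994, 0.004], [-0.01, 0.002, -1.0]]
wrist_force: [0.8, -0.4, 0.4]
gripper_width: 1.0
gripper_force: 0.0
```

arm_command --pt "0 0 0 0 -3 0 -1" --pt "0 0 0 1 -7 0 -1" --pt "0 0 0 2 -11 0 -1" --pt "0 0 0 3 -15 0 -1" --pt "0 0 0 4 -19 0 -1" --pt "0 0 0 5 -22 0 -1" --pt "0 0 0 6 -25 0 -1" --pt "0 0 0 6 -26 0 -1"

```text
time_s: 19.1
tcp_pos: [0.4789, -0.2507, 0.1868]
ee_rot: [[-0.995, -0.1, -0.0], [-0.1, 0.995, 0.001], [0.0, 0.001, -1.0]]
wrist_force: [0.2, -0.2, -0.5]
gripper_width: 1.004
gripper_force: 0.0
```

```bash
python3 - <<'E'
from h import *
here(); c=capture("top"); cv2.imwrite("pics/t5.png",cv2.resize(c["pixels"],(800,600),interpolation=cv2.INTER_CUBIC))
E
```

```text
t 19.1 guide [-0.2852 -0.3938] z 0.18679576813685536 yaw 95.75026010198876 F(guide) [ 0.2114 -0.1845] -0.4722646766651676
```

View pics/t5.png

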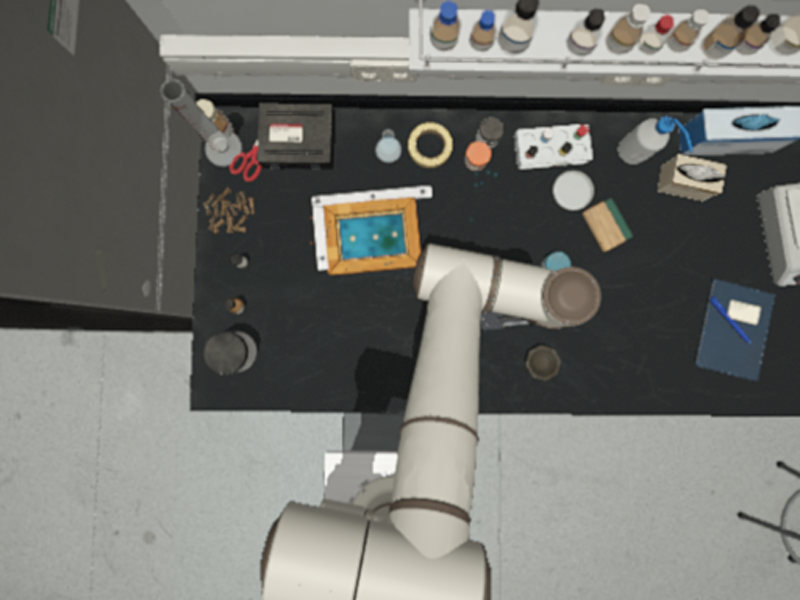

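The frame sits in the corner at (325–420, 197–274). The visible bystanders are where they were: mortar (543,362), dropper bottle (235,303), vial (239,260) and jar (230,352). The arm hides most of the teal pot and all of the violet vial, but it stayed well above both. I'm handing the job in.

```bash
python3 -c "
from h import *
print(finish_job())"
```

```text
the job is handed in; nothing more can be done
None
```

The print screen is registered, with its long side flush against the rear bar and its left end flush against the side bar; I handed the job in at about 19 s with the arm clear of everything, and no verdict came back.

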